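# Sweep the steel rings through the gate into the slot

### The job

With the fingertips, gently push the three grey steel rings that lie loose on the feeding tray through the narrow gate into the slot behind it, one at a time and in any order, until all three are fully through the gate and lying flat in a row in the slot. Only push them along the tray: do not pinch or lift them. Leave the brass bushing where it stands on the tray, and the black tube, the spanner and the tin of screws beside the tray where they are.

Things in the scene. Friction and masses are not known exactly. Their poses are not given: they have to be found in the camera images.
- feed_tray: fixed feeding tray: green base plate whose top (the floor the rings slide on) is 6 mm above the bench, walls 14 mm higher, 6 mm thick. Origin on the bench under the middle of the gate; x points from the open field through the gate along the slot, y to the left of that, z up. Field inside its rim: x -216 to 0, y -141 to +141 mm. The slot lies at x 0 to 160 mm
- gate (a point): middle of the gate, on the tray floor; axes as the tray's. The gate is 48 mm wide, between two upright round steel posts (10 mm thick, 17 mm high) at y = -29 and +29 mm. From beside each post a straight 14 mm high guide wall flares at 45 degrees back into the field, from about (0, 31) to (-30, 60) mm on either side
- slot_end (a point): middle of the slot's closed end, on the tray floor, 160 mm beyond the gate; axes as the tray's. The slot is level with the field, open at the top, 52 mm wide between its walls, and holds the three rings in a row with 34 mm to spare; a ring pushed in shoves those already there ahead of it
- ring_1: grey steel ring lying flat on the tray, outer diameter 42 mm, 14 mm high, about 0.08 kg; origin at the centre of its underside, z up. It slides when pushed from the side
- ring_2: grey steel ring lying flat on the tray, outer diameter 42 mm, 14 mm high, about 0.08 kg; origin at the centre of its underside, z up. It slides when pushed from the side
- ring_3: grey steel ring lying flat on the tray, outer diameter 42 mm, 14 mm high, about 0.08 kg; origin at the centre of its underside, z up. It slides when pushed from the side
- brass_bushing: brass-coloured bushing standing on the tray, diameter 32 mm, 28 mm high; origin at the centre of its underside. Stands beside the right-hand guide wall and is left alone
- tube: short black square steel tube lying on the bench beyond the closed end of the slot, 40x110x30 mm; origin at the middle of its underside. Left alone
- spanner: small dark spanner lying on the bench to the right of the slot, 26x136x8 mm; origin at the middle of its underside. Left alone
- tin: open grey tin of screws standing on the bench behind the rear rim of the field, diameter 69 mm, 55 mm high; origin at the centre of its underside. Left alone
Mind the look-alikes: they are no part of the job. Leave any purple look-alike of the ring_3 alone. What is shaped like the ring_2 but red is not meant.

How it is judged:
By the outcome, as a careful person would: the job done as asked, in the order asked, and still so for the second after the job is handed in, with the robot touching nothing.
It also fails if it takes over 67 s, if anything falls off the work surface, if the arm or the gripper's body presses on something with over 40 N, if the wrist force passes 120 N, or if a joint passes its speed limit or range.

### The arm

A 6-joint arm with a two-finger parallel gripper is mounted at the origin on a cart in front of the work surface, level with it; the furniture and walls round the work are solid. World frame = base frame: x ahead of the robot, y to its left, z up, the work surface at z = 0. Lengths are in m, angles in rad, forces in N, time in s.
With the tool pointing down it reaches from about 0.375 to 0.9 m from the base axis. Payload 3.1 kg.
Tool frame: the origin (TCP) lies on the centre line of the jaws, within the pads' length; the fingertips stand 8 mm ahead of it and the grasp point (between the pads) lies 11 mm behind it; z points along the fingers, y is the line along which they close (so a half turn about z gives the same grasp; the last joint's range is limited). The gripper opens to 87 mm and grips with 3 to 60 N. Pads are 19 mm wide; open, the fingers measure 117 mm over their backs; the gripper's body (75 mm by 190 mm) begins 51 mm behind the grasp point.
Start: joints at [-1.327, 0.527, 1.433, -0, 1.181, -0.178], TCP at [0.256, -0.57, 0.203] pointing down, gripper open.
Joint ranges: [-3.08, 3.08], [-0.75, 2.2], [0.22, 2.44], [-1.43, 4.57], [0, 2.65], [-2.85, 2.85]. Speed limits (rad/s): [2.79, 2.79, 3.14, 3.14, 3.14, 3.14].

### API

Orientations are given as a unit quaternion [x, y, z, w].
In Python, from rig import robot gives the robot as it stands. The module is installed in compiled form; this text tells all that it offers.
- The arm moves only by the tool send_rows, never from a script. Its argument "increments" is one flat list of numbers, 7 for each row, row after row: the turn, a rotation vector about the world's x, y, z in rad, then the shift along the world's x, y, z in cm, then the opening, from 0 (shut) to 1 (fully open). A call has 1 to 20 rows; each row shifts and turns the commanded pose from where the row before left it; what a row does not reach is not made up. A row lasts 1/12 s, in which the tool goes at most 41.7 mm and 7.16 degrees, less where a joint would pass 70% of its speed; a pose out of reach is approached as far as the arm can. A call is refused whole if a number of a shift passes 4.17 or a number of a turn 0.125, either way. A call with a gripper value outside its range is refused whole. The fingers move at their own pace and stop on an object; "newtons" is the grip in N (left out, the last holds). Time passes only in rows, so rows that do not move let the fingers close. It gives the time, the measured TCP pose, the force, the opening and the grip force at its end, in the units of the state.
- robot.get_obs(): the state, without advancing time (a new reading comes with each control period).
- robot.camera(name): name is "scene" or "top"; returns a dict with "image" (420x560x3 uint8, red, green, blue), "range_z" (420x560 float32, m along the optical axis (not along the pixel's ray), 0 where there is no reading), "fx", "fy", "cx", "cy" (pixels), "R" (3x3) and "t" (3): a world point X has camera coordinates R X + t. Camera axes: x right, y down, z forward; pixel columns grow to the right and rows downward; lengths in m; the calibration is good to about 2 mm. A picture is of the moment at which its call begins.
- robot.hand_in(): hands the job in; it is judged then, once.
The state is a dict: "time": time; "q": joint angles; "joint_velocities": joint speeds; "joint_torque": joint torques, N m; "position": TCP position; "tool_rot": TCP orientation; "ft_force": force on the tool from outside, world axes, zero at the start; "moment": the same for the moment, N m; "grip_width": finger opening in m; "grip_force": force on a finger pad.
Only numpy, scipy, OpenCV 4.12 (cv2) and the standard library are available. Lean on these libraries where they do the work, as an engineer would, in place of code of your own. Each camera call takes 0.05 s, during which the arm holds its last target. There are 200 camera calls.

## Working session

There is one attempt and no reset: what is moved stays moved. The work goes in short steps, Python scripts to look and compute and a tool call to move; the robot and the scene stay as the last step left them, time stands still between calls to the robot, and variables do not carry over. Pictures are saved under pics/ and viewed, at most 10 in all, crops included, and the job is handed in when it is done.

Besides the shell and the picture viewer there is one more tool, called after "Emit:" in YAML: its name, and indented under it one key for each argument. send_rows: Moves the arm, as the interface text tells. Its arguments: {"type":"object","properties":{"increments":{"type":"array"},"newtons":{"type":"number"}},"required":["increments"]}

```bash
mkdir -p pics; python3 - <<'E'
from rig import robot
import cv2,numpy as np
for n in("top","scene"):
    c=robot.camera(n); cv2.imwrite(f"pics/{n}0.png",c["image"][:,:,::-1]); np.savez(f"{n}0.npz",**c)
    print(n,c["fx"],c["cx"],c["cy"],c["R"].round(3).tolist(),c["t"].round(3).tolist())
print(robot.get_obs())
E
```

```text
top 446.30908410553457 272.2691792453031 207.22556369853683 [[-0.025, -1.0, 0.012], [-0.982, 0.022, -0.189], [0.189, -0.017, -0.982]] [0.008, 0.555, 0.813]
scene 501.2491517991228 281.16387728701466 212.30987304865732 [[0.76, -0.65, 0.023], [-0.333, -0.42, -0.844], [0.558, 0.634, -0.535]] [-0.393, 0.239, 0.851]
{'time': 0.1, 'q': array([-1.32650903e+00,  5.28386749e-01,  1.43376424e+00, -3.45052233e-05,
        1.18138632e+00, -1.78498799e-01]), 'joint_velocities': array([-0.00058759, -0.00115591, -0.00193891, -0.00057909, -0.00278808,
        0.00044001]), 'joint_torque': array([-8.35142437e-04, -4.40985775e+01, -1.77150249e+01,  6.34745951e-02,
        5.33614482e-02, -4.00755243e-05]), 'position': array([ 0.25628748, -0.56927944,  0.20176435]), 'tool_rot': array([ 9.77737732e-01,  2.09828460e-01, -4.79241880e-05, -9.71277314e-04]), 'ft_force': array([ 0.77310504, -0.6962331 , -0.05266447]), 'moment': array([-0.02322851,  0.00646228, -0.06075542]), 'grip_force': 0.0, 'grip_width': 0.08702984935370035}
```

View pics/top0.png

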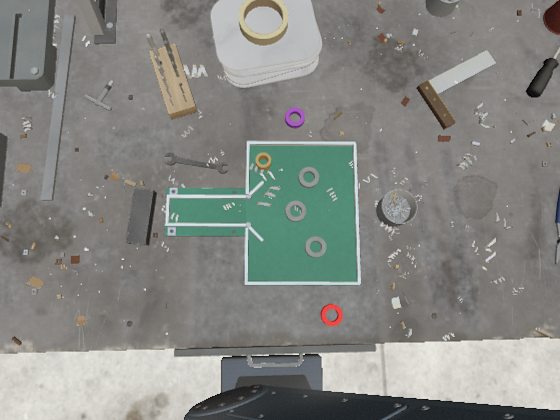

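View pics/scene0.png

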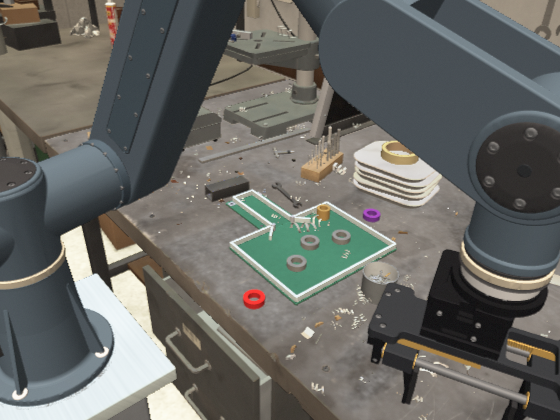

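The top view shows three grey rings on the green tray at (309,177), (296,211) and (316,246). The look-alikes, red (332,315) and purple (295,118), lie outside the tray. The gate is near (247,210), the slot runs left, and the bushing is at (263,160).

```bash
cat > h.py <<'E'
import numpy as np,cv2
def ray(c,u,v,z):
    d=c["R"].T@np.array([(u-c["cx"])/c["fx"],(v-c["cy"])/c["fy"],1]); o=-c["R"].T@c["t"]
    return o+d*(z-o[2])/d[2]
def rings(c,box=(160,135,362,290)):
    im=c["image"].astype(int); x0,y0,x1,y1=box
    sp=im.max(2)-im.min(2); m=((sp<22)&(im.mean(2)<190)&(im.mean(2)>60)).astype(np.uint8)
    k=np.zeros_like(m);k[y0:y1,x0:x1]=m[y0:y1,x0:x1]
    out=[]
    for q in cv2.findContours(k,cv2.RETR_EXTERNAL,cv2.CHAIN_APPROX_NONE)[0]:
        a=cv2.contourArea(cv2.convexHull(q))
        if a>150: 
            (u,v),(w,h),_=cv2.minAreaRect(q); out.append((u,v,w,h,a))
    return out
E
python3 - <<'E'
from h import *
c=dict(np.load("top0.npz")); im=c["image"]
for r in rings(c): print(np.round(r,1),ray(c,r[0],r[1],.018).round(4))
hsv=cv2.cvtColor(im,cv2.COLOR_RGB2HSV)
w=((hsv[...,1]<45)&(hsv[...,2]>175)).astype(np.uint8); w[:130]=0;w[290:]=0;w[:,:155]=0;w[:,365:]=0
n,l,s,ce=cv2.connectedComponentsWithStats(w)
for i in range(1,n):
    if s[i,4]>60:
        print(s[i]); p=np.argwhere(l==i)[:,::-1].astype(np.float32)
        if s[i,2]>90 or s[i,4]>300:
            P=np.array([ray(c,u,v,.02)[:2] for u,v in p],np.float32); print(cv2.boxPoints(cv2.minAreaRect(P)))
cv2.imwrite("pics/crop1.png",cv2.resize(im[130:295,155:365,::-1],None,fx=3.6,fy=3.6,interpolation=cv2.INTER_CUBIC))
E
```

```text
[  260.5   212.    154.    201.  30954. ] [0.553  0.0177 0.018 ]
[ 162  141  199  144 2035]
[[ 0.40505198 -0.17591622]
 [ 0.69776785 -0.18318085]
 [ 0.7075697   0.2117688 ]
 [ 0.4148538   0.21903343]]
```

View pics/crop1.png

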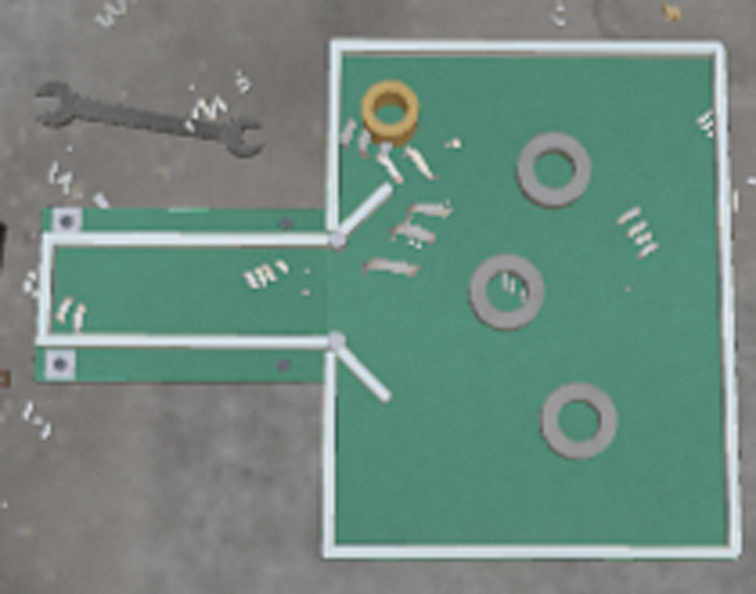

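The crop confirms the three grey rings are the ones inside the tray, that the bushing is at the right-hand guide wall, and that the posts are at crop (337,240) and (336,342).

```bash
cat >> h.py <<'E'
GATE=None
def circ(c,box=(160,135,362,290)):
    x0,y0,x1,y1=box; im=cv2.resize(c["image"],None,fx=4,fy=4,interpolation=cv2.INTER_CUBIC)
    hsv=cv2.cvtColor(im,cv2.COLOR_RGB2HSV)
    m=((hsv[...,1]<60)&(hsv[...,2]>90)&(hsv[...,2]<195)).astype(np.uint8)
    k=np.zeros_like(m);k[4*y0:4*y1,4*x0:4*x1]=m[4*y0:4*y1,4*x0:4*x1]
    k=cv2.morphologyEx(k,cv2.MORPH_OPEN,np.ones((9,9),np.uint8)); out=[]
    for q in cv2.findContours(k,cv2.RETR_LIST,cv2.CHAIN_APPROX_NONE)[0]:
        (u,v),r=cv2.minEnclosingCircle(q); a=cv2.contourArea(q)
        if 30<r<55 and a>.8*np.pi*r*r: out.append(((u-1.5)/4,(v-1.5)/4,r/4))
    return out
def frame(a,g): 
    ex=np.array([np.cos(a),np.sin(a)]); ey=np.array([-ex[1],ex[0]])
    return (lambda p:np.array([(np.array(p)[:2]-g)@ex,(np.array(p)[:2]-g)@ey])),(lambda t:g+t[0]*ex+t[1]*ey)
E
python3 - <<'E'
from h import *
c=dict(np.load("top0.npz"))
P=ray(c,155+337/3.6,130+240/3.6,.023);Q=ray(c,155+336/3.6,130+342/3.6,.023)
print("posts",P,Q,np.linalg.norm(P-Q)*1e3)
d=(P-Q)[:2]; print("yaw from posts",np.degrees(np.arctan2(d[1],d[0]))+90)
g=(P+Q)[:2]/2
for n,(u,v) in dict(endU=(44,238),endL=(40,341),fTL=(335,45),fTR=(719,46),fBR=(736,551),fBL=(328,553)).items(): print(n,ray(c,155+u/3.6,130+v/3.6,.02)[:2].round(4))
a=np.radians(88.6); to,fr=frame(a,g)
for r in circ(c): p=ray(c,r[0],r[1],.02); print(np.round(r,1),p.round(4),"tray",(to(p)*1e3).round(1))
E
```

```text
posts [0.58401881 0.04101753 0.023     ] [0.52629319 0.04243779 0.023     ] 57.74307954010728
yaw from posts 88.5906041190496
endU [0.5895 0.2053]
endL [0.5311 0.2064]
fTL [0.6995 0.0406]
fTR [ 0.6943 -0.1809]
fBR [ 0.4069 -0.1729]
fBL [0.4114 0.0486]
[315.1 246.4  11. ] [ 0.4807 -0.0892  0.02  ] tray [-132.7   71.2]
[295.2 210.8  10.8] [ 0.5535 -0.0523  0.02  ] tray [-94.   -0.7]
[308.2 176.8  10.8] [ 0.6235 -0.0811  0.02  ] tray [-121.2  -71.3]
```

Emit:
send_rows:
  increments: [0, 0, 0.0562, 1.48, 2.37, 0, 0.23, 0, 0, 0.0562, 1.48, 2.37, 0, 0.23, 0, 0, 0.0562, 1.48, 2.37, 0, 0.23, 0, 0, 0.0562, 1.48, 2.37, 0, 0.23, 0, 0, 0.0562, 1.48, 2.37, 0, 0.23, 0, 0, 0.0562, 1.48, 2.37, 0, 0.23, 0, 0, 0.0562, 1.48, 2.37, 0, 0.23, 0, 0, 0.0562, 1.48, 2.37, 0, 0.23, 0, 0, 0.0562, 1.48, 2.37, 0, 0.23, 0, 0, 0.0562, 1.48, 2.37, 0, 0.23, 0, 0, 0.0562, 1.48, 2.37, 0, 0.23, 0, 0, 0.0562, 1.48, 2.37, 0, 0.23, 0, 0, 0.0562, 1.48, 2.37, 0, 0.23, 0, 0, 0.0562, 1.48, 2.37, 0, 0.23, 0, 0, 0.0562, 1.48, 2.37, 0, 0.23, 0, 0, 0.0562, 1.48, 2.37, 0, 0.23, 0, 0, 0.0562, 1.48, 2.37, 0, 0.23, 0, 0, 0.0562, 1.48, 2.37, 0, 0.23, 0, 0, 0.0562, 1.48, 2.37, 0, 0.23, 0, 0, 0.0562, 1.48, 2.37, 0, 0.23]
  newtons: 5

```text
time: 1.77
position: [0.5527, -0.0945, 0.2023]
tool_rot: [0.715, 0.7, -0.0, -0.0]
ft_force: [0.4, -0.3, -0.2]
grip_width: 0.0202
grip_force: 0.0
```

Emit:
send_rows:
  increments: [0, 0, 0, 0, -0.1, -3, 0.23, 0, 0, 0, 0, 0, -3, 0.23, 0, 0, 0, 0, 0, -3, 0.23, 0, 0, 0, 0, 0, -3, 0.23, 0, 0, 0, 0, 0, -3, 0.23, 0, 0, 0, 0, 0, -2, 0.23, 0, 0, 0, 0, 0, -1, 0.23, 0, 0, 0, 0, 0, -0.4, 0.23, 0, 0, 0, 0, 0, 0, 0.23]

```text
time: 2.52
position: [0.5522, -0.0968, 0.018]
tool_rot: [0.716, 0.699, -0.0, -0.001]
ft_force: [-0.3, 0.7, -0.5]
grip_width: 0.0202
grip_force: 0.0
```

```bash
cat > look.py <<'E'
import sys
from h import *
from rig import robot
c=robot.camera("top"); to,fr=frame(np.radians(88.6),np.array([.555,.0417]))
o=robot.get_obs(); print("tcp",o["position"].round(4),"tray",(to(o["position"])*1e3).round(1),"F",o["ft_force"].round(1),o["time"])
for r in circ(c): print(np.round(r,1),"tray",(to(ray(c,r[0],r[1],.02))*1e3).round(1))
if len(sys.argv)>1: cv2.imwrite(f"pics/{sys.argv[1]}.png",cv2.resize(c["image"][130:295,155:365,::-1],None,fx=3.6,fy=3.6,interpolation=cv2.INTER_CUBIC))
E
python3 look.py p1
```

```text
tcp [ 0.5529 -0.0971  0.019 ] tray [-138.8   -1.3] F [0.1 0.4 0.3] 2.5667
```

View pics/p1.png

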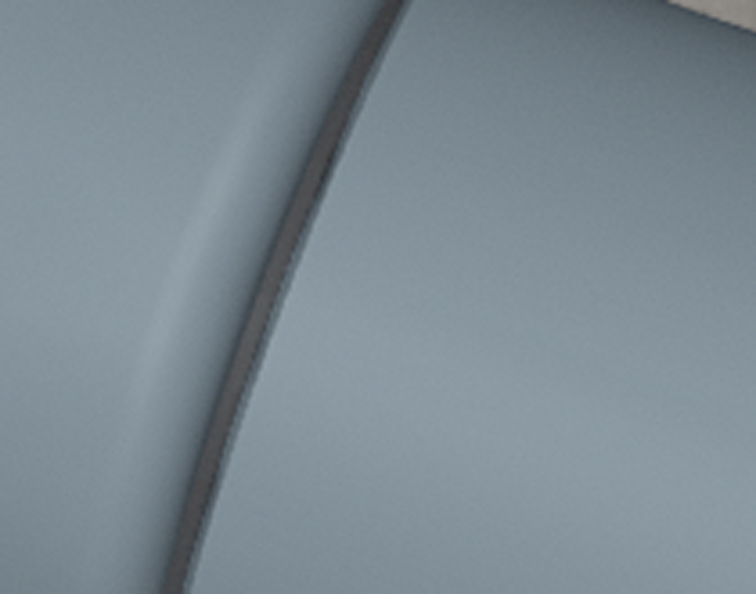

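The top camera is blocked by the arm here, with only the arm's blue-grey cover filling the crop. I'll push by dead reckoning and check with the scene camera.

Emit:
send_rows:
  increments: [0, 0, 0, 0.012, 0.5, 0, 0.23, 0, 0, 0, 0.012, 0.5, 0, 0.23, 0, 0, 0, 0.012, 0.5, 0, 0.23, 0, 0, 0, 0.012, 0.5, 0, 0.23, 0, 0, 0, 0.012, 0.5, 0, 0.23, 0, 0, 0, 0.012, 0.5, 0, 0.23, 0, 0, 0, 0.012, 0.5, 0, 0.23, 0, 0, 0, 0.012, 0.5, 0, 0.23, 0, 0, 0, 0.012, 0.5, 0, 0.23, 0, 0, 0, 0.012, 0.5, 0, 0.23, 0, 0, 0, 0.012, 0.5, 0, 0.23, 0, 0, 0, 0.012, 0.5, 0, 0.23, 0, 0, 0, 0.012, 0.5, 0, 0.23, 0, 0, 0, 0.012, 0.5, 0, 0.23, 0, 0, 0, 0.012, 0.5, 0, 0.23, 0, 0, 0, 0.012, 0.4, 0, 0.23]

```text
time: 3.9
position: [0.5543, -0.0173, 0.0186]
tool_rot: [0.715, 0.699, -0.0, -0.0]
ft_force: [-0.5, 0.1, -0.0]
grip_width: 0.02
grip_force: 0.0
```

```bash
cat > sc.py <<'E'
import sys
from h import *
from rig import robot
c=robot.camera("scene"); to,fr=frame(np.radians(88.6),np.array([.555,.0417]))
o=robot.get_obs(); print("tcp",o["position"].round(4),"tray",(to(o["position"])*1e3).round(1),"F",o["ft_force"].round(1),o["time"])
cv2.imwrite(f"pics/{sys.argv[1]}.png",cv2.resize(c["image"][170:310,200:400,::-1],None,fx=4,fy=4,interpolation=cv2.INTER_CUBIC))
E
python3 sc.py s1
```

```text
tcp [ 0.5542 -0.0167  0.0186] tray [-58.4  -0.6] F [ 0.4  0.4 -0.9] 3.95
```

View pics/s1.png

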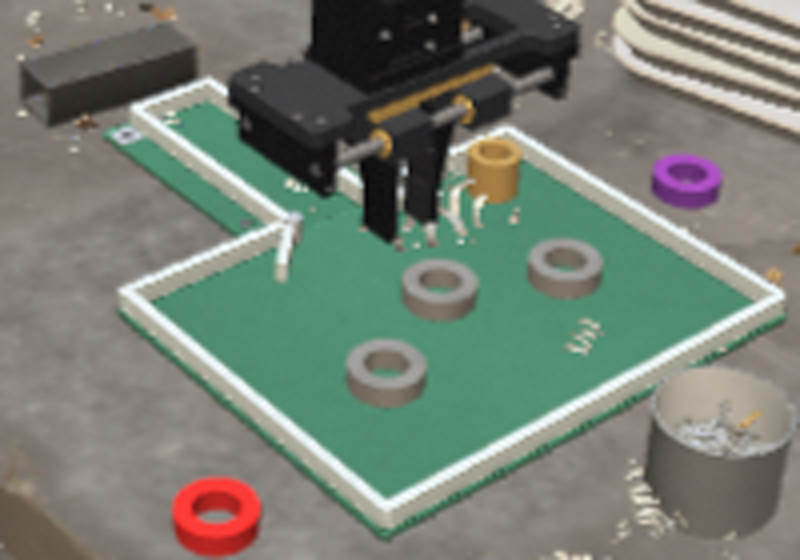

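The scene view shows the middle ring still in place at crop (440,288) with the fingers beyond it at about (385,240) and (430,215), so the fingers seem to have missed it. I need to find out whether the height is the cause.

```bash
python3 - <<'E'
from h import *
from rig import robot
to,fr=frame(np.radians(88.6),np.array([.555,.0417]))
c=robot.camera("scene"); o=robot.get_obs(); p=o["position"]; print(p,o["tool_rot"],o["q"])
def proj(c,X): q=c["R"]@np.array(X)+c["t"]; return (c["fx"]*q[0]/q[2]+c["cx"],c["fy"]*q[1]/q[2]+c["cy"],q[2])
ey=np.array([-.9997,.0244,0])
for s in(-1,1): print("pred inner tip",proj(c,p+s*.010*ey-[0,0,.008]),"outer",proj(c,p+s*.025*ey-[0,0,.008]))
def pt(u,v):
    z=c["range_z"][v,u]; X=c["R"].T@(z*np.array([(u-c["cx"])/c["fx"],(v-c["cy"])/c["fy"],1])-c["t"]); return X.round(4),(to(X)*1e3).round(1)
for n,(u,v) in dict(tipL=(296,228),tipR=(308,222),ringfront=(310,247),ringtop_front=(310,245),ringback=(310,236),floor=(275,250),finger=(294,220)).items(): print(n,pt(u,v))
for u,v in((310,240.5),(341,235.5),(296.5,260.5)): print("ring",(to(ray(c,u,v,.02))*1e3).round(1))
cs=[proj(c,[*fr((x,y)),.023]) for x,y in((0,29),(0,-29))]; print("posts",cs)
E
```

```text
[ 0.55426585 -0.01719178  0.01864333] [ 7.15235833e-01  6.98883174e-01 -3.38525647e-05 -1.08806972e-04] [-2.32572769e-01  7.11494621e-01  1.74516184e+00  9.35477357e-05
  6.85156280e-01 -2.09518543e-01]
pred inner tip (np.float64(301.70950360560477), np.float64(233.8887751292104), np.float64(1.1490855795825508)) outer (np.float64(306.60434889339365), np.float64(231.64193017002648), np.float64(1.1572248559214657))
pred inner tip (np.float64(295.07414794793283), np.float64(236.934553807655), np.float64(1.1382332111306637)) outer (np.float64(290.01399900794405), np.float64(239.25727689083323), np.float64(1.1300939347917487))
tipL (array([ 0.538 , -0.0252,  0.0422]), array([-67.3,  15.3]))
tipR (array([ 0.5682, -0.0314,  0.0489]), array([-72.8, -15. ]))
ringfront (array([ 0.5419, -0.0686,  0.0131]), array([-110.6,   10.4]))
ringtop_front (array([ 0.5409, -0.0693,  0.0194]), array([-111.3,   11.4]))
ringback (array([ 0.5645, -0.0442,  0.0193]), array([-85.6, -11.6]))
floor (array([ 0.4808, -0.0218,  0.0062]), array([-65.3,  72.6]))
finger (array([ 0.5359, -0.0198,  0.0615]), array([-61.9,  17.6]))
ring [-99.3   0.7]
ring [-127.3  -68.1]
ring [-135.8   71.4]
posts [(np.float64(1055.4396954441252), np.float64(-110.19031638279904), np.float64(-14.560570171971756)), (np.float64(947.9723842949958), np.float64(-64.3548411545163), np.float64(16.91016325295058))]
```

```bash
python3 - <<'E'
from h import *
from rig import robot
to,fr=frame(np.radians(88.6),np.array([.555,.0417]))
c=robot.camera("scene"); o=robot.get_obs(); print(o["position"],o["grip_width"])
V,U=np.mgrid[205:245,285:320]; z=c["range_z"][205:245,285:320]
P=np.stack([(U-c["cx"])/c["fx"]*z,(V-c["cy"])/c["fy"]*z,z],-1)
X=(P-c["t"])@c["R"]
dark=c["image"][205:245,285:320].max(2)<60
for u in (292,295,297,304,306,308,310):
    i=u-285; r=np.where(dark[:,i])[0]
    if len(r): v=r.max(); print(u,v+205,[(X[k,i]*1e3).round(0).tolist()+c["image"][k+205,u].tolist() for k in (v-1,v,v+1,v+3)])
D=X[dark&(X[...,2]<.08)]; T=np.array([to(p) for p in D])*1e3
print(len(D),"min z",D[:,2].min(),"tray x",np.percentile(T[:,0],[2,50,98]),"y",np.percentile(T[:,1],[2,50,98]))
E
```

```text
[ 0.55438054 -0.01758809  0.0186548 ] 0.019889757816733994
292 226 [[537.0, -13.0, 44.0, 17, 14, 15], [536.0, -14.0, 42.0, 22, 24, 24], [535.0, -15.0, 41.0, 43, 69, 58], [567.0, 19.0, 3.0, 82, 146, 117]]
295 228 [[538.0, -22.0, 43.0, 16, 17, 18], [536.0, -24.0, 43.0, 18, 17, 19], [536.0, -25.0, 40.0, 38, 60, 50], [566.0, 7.0, 5.0, 83, 148, 119]]
297 229 [[536.0, -30.0, 46.0, 19, 19, 18], [537.0, -30.0, 42.0, 23, 28, 26], [539.0, -28.0, 38.0, 45, 74, 61], [566.0, -0.0, 6.0, 84, 148, 119]]
304 224 [[565.0, -22.0, 43.0, 32, 29, 30], [565.0, -22.0, 40.0, 38, 45, 41], [597.0, 10.0, 7.0, 54, 88, 73], [594.0, 6.0, 5.0, 82, 143, 116]]
306 224 [[566.0, -27.0, 45.0, 31, 29, 28], [562.0, -32.0, 46.0, 35, 31, 31], [563.0, -31.0, 43.0, 64, 65, 64], [586.0, -8.0, 16.0, 169, 170, 154]]
308 224 [[570.0, -30.0, 45.0, 21, 20, 22], [571.0, -29.0, 41.0, 24, 24, 25], [572.0, -29.0, 38.0, 83, 83, 81], [588.0, -12.0, 17.0, 170, 179, 166]]
310 212 [[571.0, -33.0, 77.0, 39, 38, 36], [576.0, -28.0, 71.0, 59, 57, 54], [573.0, -31.0, 70.0, 75, 71, 63], [574.0, -31.0, 65.0, 55, 94, 76]]
234 min z 0.03831239109728863 tray x [-73.50033387 -64.87817519 -51.44666484] y [-17.52423048 -10.20459215  21.63714547]
```

The range data put the fingertips at z≈0.040, not the 0.011 the state implies, so they passed about 30 mm too high. Horizontally they agree with the state. I'll go back and descend further while watching the force.

Emit:
send_rows:
  increments: [0, 0, 0, -0.04, -2.1, 0, 0.23, 0, 0, 0, -0.05, -2.1, 0, 0.23, 0, 0, 0, -0.05, -2.1, 0, 0.23, 0, 0, 0, -0.05, -2.1, 0, 0.23, 0, 0, 0, 0, 0, -0.8, 0.23, 0, 0, 0, 0, 0, -0.6, 0.23, 0, 0, 0, 0, 0, -0.4, 0.23, 0, 0, 0, 0, 0, -0.3, 0.23, 0, 0, 0, 0, 0, -0.2, 0.23, 0, 0, 0, 0, 0, 0, 0.23]

```text
time: 4.88
position: [0.5519, -0.1008, -0.005]
tool_rot: [0.715, 0.699, -0.0, -0.001]
ft_force: [-0.7, -0.1, -0.4]
grip_width: 0.0203
grip_force: 0.0
```

```bash
cat > tip.py <<'E'
from h import *
from rig import robot
to,fr=frame(np.radians(88.6),np.array([.555,.0417]))
c=robot.camera("scene"); o=robot.get_obs(); p=o["position"]
print("tcp",p.round(4),"tray",(to(p)*1e3).round(1),"F",o["ft_force"].round(1),o["time"],o["grip_width"])
V,U=np.mgrid[0:420,0:560]; z=c["range_z"]
X=(np.stack([(U-c["cx"])/c["fx"]*z,(V-c["cy"])/c["fy"]*z,z],-1)-c["t"])@c["R"]
m=(c["image"].max(2)<40)&(X[...,2]<.07)&(np.linalg.norm(X[...,:2]-p[:2],axis=-1)<.05)&(z>0)
D=X[m]; T=np.array([to(q) for q in D])*1e3
print(len(D),"min z",np.sort(D[:,2])[:6].round(3),"x",np.percentile(T[:,0],[2,50,98]).round(1),"y",np.percentile(T[:,1],[2,50,98]).round(1))
hsv=cv2.cvtColor(c["image"],cv2.COLOR_RGB2HSV)
R=X[(X[...,2]>.0165)&(X[...,2]<.0235)&(hsv[...,1]<70)&(hsv[...,2]<165)&(hsv[...,2]>60)&(z>0)]
T=np.array([to(q) for q in R])*1e3
g=(T[:,0]>-214)&(T[:,0]<158)&(abs(T[:,1])<138)
# cluster ring-top points
im=np.zeros((300,400),np.uint8)
for x,y in T[g]: im[int(y+150),int(x+220)]=1
im=cv2.morphologyEx(im,cv2.MORPH_CLOSE,np.ones((7,7),np.uint8))
for q in cv2.findContours(im,cv2.RETR_EXTERNAL,cv2.CHAIN_APPROX_NONE)[0]:
    (a,b),r=cv2.minEnclosingCircle(q)
    if r>12: print("ring? x %.0f y %.0f r %.0f"%(a-220,b-150,r))
E
python3 tip.py
```

```text
tcp [ 0.5522 -0.101  -0.0047] tray [-142.7   -0.7] F [-0.5 -0.9  0.7] 4.9333 0.020320082688985802
285 min z [0.015 0.016 0.016 0.016 0.017 0.017] x [-156.8 -150.6 -135.8] y [-21.3  13.   23.9]
ring? x -136 y 69 r 23
ring? x -126 y -72 r 22
```

Emit:
send_rows:
  increments: [0, 0, 0, 0, 0, -0.3, 0.23, 0, 0, 0, 0, 0, -0.2, 0.23, 0, 0, 0, 0.012, 0.5, 0, 0.23, 0, 0, 0, 0.012, 0.5, 0, 0.23, 0, 0, 0, 0.012, 0.5, 0, 0.23, 0, 0, 0, 0.012, 0.5, 0, 0.23, 0, 0, 0, 0.012, 0.5, 0, 0.23, 0, 0, 0, 0.012, 0.5, 0, 0.23, 0, 0, 0, 0.012, 0.5, 0, 0.23, 0, 0, 0, 0.012, 0.5, 0, 0.23, 0, 0, 0, 0.012, 0.5, 0, 0.23, 0, 0, 0, 0.012, 0.5, 0, 0.23, 0, 0, 0, 0.012, 0.5, 0, 0.23, 0, 0, 0, 0.012, 0.5, 0, 0.23]

```text
time: 6.1
position: [0.554, -0.0415, -0.0093]
tool_rot: [0.716, 0.699, 0.0, 0.0]
ft_force: [0.3, -0.4, -0.3]
grip_width: 0.0199
grip_force: 0.3
```

```bash
python3 tip.py; python3 sc.py s2
```

```text
tcp [ 0.5537 -0.0406 -0.0093] tray [-82.3  -0.7] F [ 0.5  0.6 -0.1] 6.15 0.020040536357054935
271 min z [0.012 0.012 0.013 0.013 0.014 0.014] x [-97.8 -91.8 -76.6] y [-21.7  -9.8  23.8]
ring? x -136 y 70 r 23
ring? x -62 y 12 r 13
ring? x -125 y -74 r 22
tcp [ 0.5537 -0.041  -0.0094] tray [-82.7  -0.7] F [-0.7  0.  -0.7] 6.2
```

View pics/s2.png

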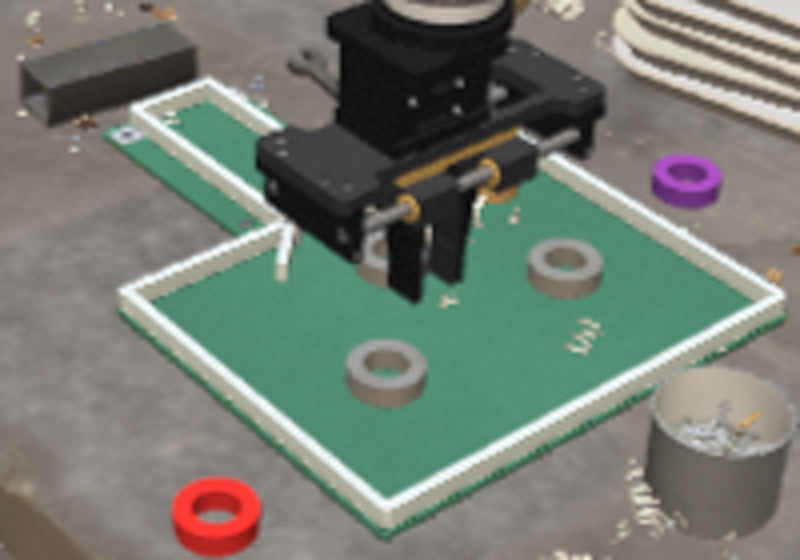

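The ring is now moving: it sits ahead of the fingers at crop (385,260). I'll nudge it into the funnel, close the fingers to narrow them, and push through the gate.

Emit:
send_rows:
  increments: [0, 0, 0, 0.012, 0.5, 0, 0.23, 0, 0, 0, 0.012, 0.5, 0, 0.23, 0, 0, 0, 0.012, 0.5, 0, 0.23, 0, 0, 0, 0.012, 0.5, 0, 0.23, 0, 0, 0, 0.012, 0.5, 0, 0.23, 0, 0, 0, 0, -0.8, 0, 0, 0, 0, 0, 0, 0, 0, 0, 0, 0, 0, 0, 0, 0, 0, 0, 0, 0, 0, 0, 0, 0, 0, 0, 0, 0.014, 0.6, 0, 0, 0, 0, 0, 0.014, 0.6, 0, 0, 0, 0, 0, 0.014, 0.6, 0, 0, 0, 0, 0, 0.014, 0.6, 0, 0, 0, 0, 0, 0.014, 0.6, 0, 0, 0, 0, 0, 0.014, 0.6, 0, 0, 0, 0, 0, 0.014, 0.6, 0, 0, 0, 0, 0, 0.014, 0.6, 0, 0, 0, 0, 0, 0.014, 0.6, 0, 0, 0, 0, 0, 0.014, 0.6, 0, 0, 0, 0, 0, 0.014, 0.6, 0, 0]

```text
time: 7.87
position: [0.5561, 0.0417, -0.0093]
tool_rot: [0.716, 0.699, -0.0, 0.0]
ft_force: [1.3, -1.2, -1.2]
grip_width: 0.0005
grip_force: 0.3
```

```bash
python3 tip.py
```

```text
tcp [ 0.5559  0.0427 -0.0094] tray [ 1.  -0.9] F [-0.5  0.2  0.2] 7.9167 0.0006791769978078171
204 min z [0.011 0.011 0.013 0.013 0.013 0.014] x [-15.3 -10.8   6.9] y [-9.7  6.  14.3]
ring? x -136 y 70 r 22
ring? x 30 y -0 r 22
ring? x -124 y -74 r 23
```

Emit:
send_rows:
  increments: [0, 0, 0, 0, -0.2, 3, 0, 0, 0, 0, 0, 0, 3, 0, 0, 0, -0.0875, -1.26, -2.0, 0, 0.23, 0, 0, -0.0875, -1.26, -2.0, 0, 0.23, 0, 0, -0.0875, -1.26, -2.0, 0, 0.23, 0, 0, -0.0875, -1.26, -2.0, 0, 0.23, 0, 0, -0.0875, -1.26, -2.0, 0, 0.23, 0, 0, -0.0875, -1.26, -2.0, 0, 0.23, 0, 0, -0.0875, -1.26, -2.0, 0, 0.23, 0, 0, -0.0875, -1.26, -2.0, 0, 0.23, 0, 0, 0, 0, 0, 0, 0.23]

```text
time: 8.83
position: [0.4537, -0.1233, 0.0506]
tool_rot: [0.913, 0.408, -0.0, -0.0]
ft_force: [0.2, 0.6, 0.1]
grip_width: 0.0199
grip_force: 0.0
```

```bash
python3 look.py; python3 tip.py
```

```text
tcp [ 0.4546 -0.1222  0.0507] tray [-166.3   96.4] F [0.3 0.  0.3] 8.8833
tcp [ 0.4551 -0.1214  0.0507] tray [-165.5   95.9] F [ 1.3  1.1 -0.5] 8.9333 0.019741049518079066Traceback (most recent call last):
  File "tip.py", line 10, in <module>
    print(len(D),"min z",np.sort(D[:,2])[:6].round(3),"x",np.percentile(T[:,0],[2,50,98]).round(1),"y",np.percentile(T[:,1],[2,50,98]).round(1))
                                                                        ~^^^^^
IndexError: too many indices for array: array is 1-dimensional, but 2 were indexed
```

Emit:
send_rows:
  increments: [0, 0, 0, 0, 0, -2.5, 0.23, 0, 0, 0, 0, 0, -2.2, 0.23, 0, 0, 0, 0, 0, -1.0, 0.23, 0, 0, 0, 0, 0, -0.3, 0.23, 0, 0, 0, 0.4, 0.45, 0, 0.23, 0, 0, 0, 0.4, 0.45, 0, 0.23, 0, 0, 0, 0.4, 0.45, 0, 0.23, 0, 0, 0, 0.4, 0.45, 0, 0.23, 0, 0, 0, 0.4, 0.45, 0, 0.23, 0, 0, 0, 0.4, 0.45, 0, 0.23, 0, 0, 0, 0.4, 0.45, 0, 0.23, 0, 0, 0, 0.4, 0.45, 0, 0.23, 0, 0, 0, 0.4, 0.45, 0, 0.23, 0, 0, 0, 0.4, 0.45, 0, 0.23, 0, 0, 0, 0.4, 0.45, 0, 0.23, 0, 0, 0, 0.4, 0.45, 0, 0.23, 0, 0, 0, 0.4, 0.45, 0, 0.23, 0, 0, 0, 0.4, 0.45, 0, 0.23, 0, 0, 0, 0.4, 0.45, 0, 0.23]

```text
time: 10.52
position: [0.5156, -0.053, -0.0094]
tool_rot: [0.912, 0.411, -0.0, -0.0]
ft_force: [-0.3, -1.0, 0.7]
grip_width: 0.0202
grip_force: 0.7
```

```bash
python3 tip.py; python3 sc.py s3
```

```text
tcp [ 0.5166 -0.0524 -0.0093] tray [-95.   36.1] F [0.4 0.  0.7] 10.5667 0.019825755976242247
141 min z [0.013 0.014 0.014 0.014 0.014 0.016] x [-119.7 -110.9  -91. ] y [26.3 33.9 61.4]
ring? x 21 y 12 r 15
ring? x -69 y 8 r 13
ring? x -126 y -73 r 22
tcp [ 0.5162 -0.0527 -0.0094] tray [-95.4  36.4] F [ 0.4 -0.3 -0.1] 10.6167
```

View pics/s3.png

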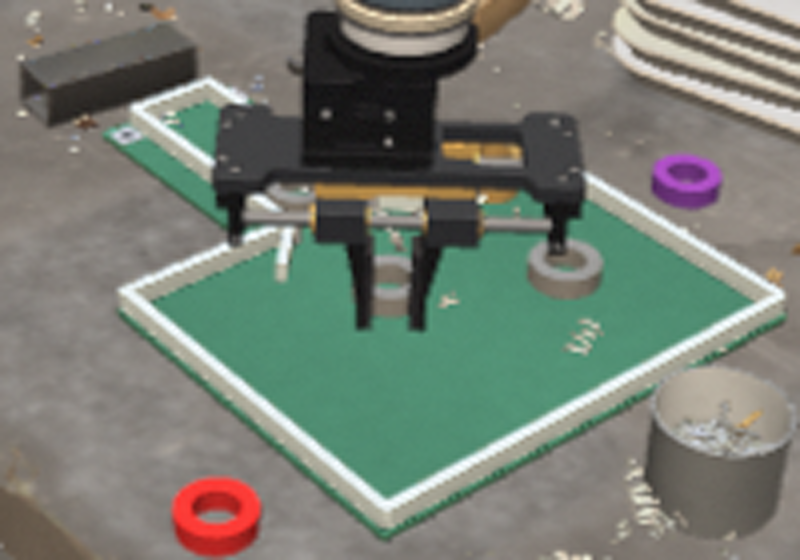

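The ring is nested between the fingertips at crop (390,285) and sliding toward the gate axis. The ring on the right, at (565,268), is untouched.

Emit:
send_rows:
  increments: [0, 0, 0, 0.4, 0.45, 0, 0.23, 0, 0, 0, 0.4, 0.45, 0, 0.23, 0, 0, 0, 0.4, 0.45, 0, 0.23, 0, 0, 0, 0.4, 0.45, 0, 0.23, 0, 0, 0, -1.0, -1.1, 0, 0.23, 0, 0, 0, -1.0, -1.2, 0, 0.23, 0, 0, 0.117, 0, 0, 0, 0.23, 0, 0, 0.117, 0.6, 0, 0, 0.23, 0, 0, 0.117, 0.8, 0, 0, 0.23, 0, 0, 0.117, 0.8, 0, 0, 0.23, 0, 0, 0.117, 0.8, 0, 0, 0.23, 0, 0, 0.117, 0.8, 0, 0, 0.23, 0, 0, 0, 0, 0, 0, 0.23]

```text
time: 11.7
position: [0.552, -0.0586, -0.0091]
tool_rot: [0.714, 0.7, 0.001, 0.002]
ft_force: [0.3, -0.9, 0.1]
grip_width: 0.0198
grip_force: 0.0
```

```bash
python3 tip.py
```

```text
tcp [ 0.5505 -0.0583 -0.0093] tray [-100.1    2. ] F [-0.7 -0.4 -0.9] 11.75 0.020066564411451746
273 min z [0.012 0.012 0.012 0.013 0.013 0.013] x [-114.9 -108.   -93.4] y [-17.4  16.   26.2]
ring? x 34 y 12 r 13
ring? x -124 y -72 r 22
```

Emit:
send_rows:
  increments: [0, 0, 0, 0.02, 0.55, 0, 0.23, 0, 0, 0, 0.02, 0.55, 0, 0.23, 0, 0, 0, 0.02, 0.55, 0, 0.23, 0, 0, 0, 0.02, 0.55, 0, 0.23, 0, 0, 0, 0.02, 0.55, 0, 0.23, 0, 0, 0, 0.02, 0.55, 0, 0.23, 0, 0, 0, 0.02, 0.55, 0, 0.23, 0, 0, 0, 0.02, 0.45, 0, 0.23, 0, 0, 0, 0, -0.8, 0, 0, 0, 0, 0, 0, 0, 0, 0, 0, 0, 0, 0, 0, 0, 0]

```text
time: 12.67
position: [0.5511, -0.0241, -0.0093]
tool_rot: [0.715, 0.699, 0.0, 0.0]
ft_force: [1.0, 0.4, 0.3]
grip_width: 0.0072
grip_force: 0.0
```

```bash
python3 tip.py;  python3 sc.py s4
```

```text
tcp [ 0.551  -0.024  -0.0093] tray [-65.8   2.4] F [ 0.3 -1.3 -0.1] 12.7167 0.004519467148447714
237 min z [0.011 0.014 0.014 0.015 0.015 0.015] x [-80.4 -75.9 -60.7] y [-9.3 12.6 20.4]
ring? x -125 y -73 r 22
tcp [ 0.5509 -0.0239 -0.0094] tray [-65.7   2.5] F [-0.9  0.9  0.3] 12.7667
```

View pics/s4.png

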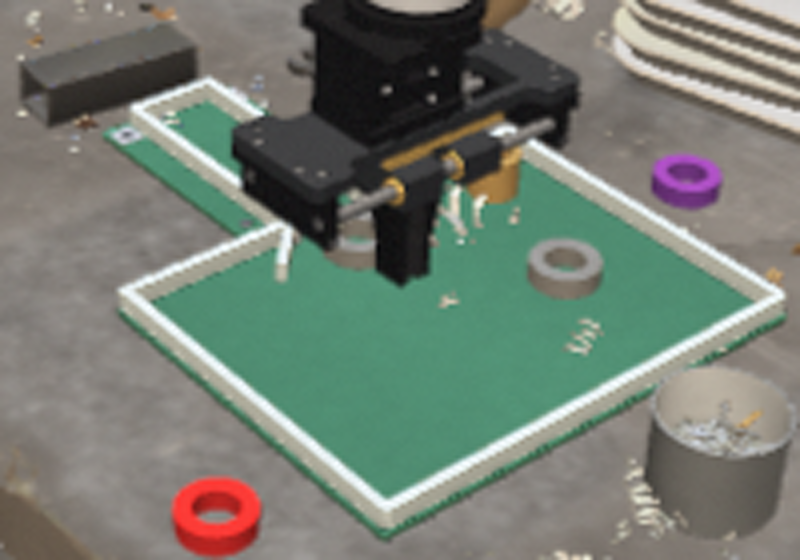

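The ring at crop (355,240) is in the funnel just ahead of the closed fingers, so I'll push it through.

Emit:
send_rows:
  increments: [0, 0, 0, 0.03, 0.55, 0, 0, 0, 0, 0, 0.03, 0.55, 0, 0, 0, 0, 0, 0.03, 0.55, 0, 0, 0, 0, 0, 0.03, 0.55, 0, 0, 0, 0, 0, 0.03, 0.55, 0, 0, 0, 0, 0, 0.03, 0.55, 0, 0, 0, 0, 0, 0.03, 0.55, 0, 0, 0, 0, 0, 0.03, 0.55, 0, 0, 0, 0, 0, 0.03, 0.55, 0, 0, 0, 0, 0, 0.03, 0.55, 0, 0, 0, 0, 0, 0.03, 0.55, 0, 0, 0, 0, 0, 0.03, 0.55, 0, 0, 0, 0, 0, 0, 0.2, 0, 0]

```text
time: 13.85
position: [0.5544, 0.0454, -0.0094]
tool_rot: [0.715, 0.7, 0.0, -0.0]
ft_force: [-0.1, -0.3, 0.7]
grip_width: 0.0009
grip_force: 0.6
```

```bash
python3 tip.py
```

```text
tcp [ 0.5544  0.0455 -0.0094] tray [3.8 0.7] F [-0.2 -0.4  0.4] 13.9 0.0002302584646795514
202 min z [0.011 0.011 0.012 0.012 0.012 0.013] x [-11.2  -6.6  10.6] y [-8.   7.8 15.4]
ring? x 35 y 1 r 25
ring? x -126 y -74 r 22
```

Emit:
send_rows:
  increments: [0, 0, 0, 0, -0.2, 3, 0, 0, 0, 0, 0, 0, 3, 0, 0, 0, 0.098, 1.2, -1.94, 0, 0.23, 0, 0, 0.098, 1.2, -1.94, 0, 0.23, 0, 0, 0.098, 1.2, -1.94, 0, 0.23, 0, 0, 0.098, 1.2, -1.94, 0, 0.23, 0, 0, 0.098, 1.2, -1.94, 0, 0.23, 0, 0, 0.098, 1.2, -1.94, 0, 0.23, 0, 0, 0.098, 1.2, -1.94, 0, 0.23, 0, 0, 0.098, 1.2, -1.94, 0, 0.23, 0, 0, 0, 0, 0, 0, 0.23]

```text
time: 14.82
position: [0.6538, -0.1172, 0.051]
tool_rot: [0.394, 0.919, -0.0, 0.003]
ft_force: [0.9, -0.6, 0.5]
grip_width: 0.0198
grip_force: 0.0
```

```bash
python3 look.py; python3 tip.py 2>&1 | grep -v Tr
```

```text
tcp [ 0.6518 -0.1149  0.0506] tray [-154.2 -100.6] F [-0.4 -0.3  0.8] 14.8667
tcp [ 0.6503 -0.1132  0.0503] tray [-152.5  -99. ] F [ 0.3  0.6 -0.5] 14.9167 0.020054676782540942
  File "tip.py", line 10, in <module>
    print(len(D),"min z",np.sort(D[:,2])[:6].round(3),"x",np.percentile(T[:,0],[2,50,98]).round(1),"y",np.percentile(T[:,1],[2,50,98]).round(1))
                                                                        ~^^^^^
IndexError: too many indices for array: array is 1-dimensional, but 2 were indexed
```

Emit:
send_rows:
  increments: [0, 0, 0, 0, 0, -2.5, 0.23, 0, 0, 0, 0, 0, -2.2, 0.23, 0, 0, 0, 0, 0, -1.0, 0.23, 0, 0, 0, 0, 0, -0.3, 0.23, 0, 0, 0, -0.41, 0.43, 0, 0.23, 0, 0, 0, -0.41, 0.43, 0, 0.23, 0, 0, 0, -0.41, 0.43, 0, 0.23, 0, 0, 0, -0.41, 0.43, 0, 0.23, 0, 0, 0, -0.41, 0.43, 0, 0.23, 0, 0, 0, -0.41, 0.43, 0, 0.23, 0, 0, 0, -0.41, 0.43, 0, 0.23, 0, 0, 0, -0.41, 0.43, 0, 0.23, 0, 0, 0, -0.41, 0.43, 0, 0.23, 0, 0, 0, -0.41, 0.43, 0, 0.23, 0, 0, 0, -0.41, 0.43, 0, 0.23, 0, 0, 0, -0.41, 0.43, 0, 0.23, 0, 0, 0, -0.41, 0.43, 0, 0.23, 0, 0, 0, -0.41, 0.43, 0, 0.23, 0, 0, 0, -0.41, 0.43, 0, 0.23, 0, 0, 0, -0.41, 0.43, 0, 0.23]

```text
time: 16.58
position: [0.5845, -0.0434, -0.0094]
tool_rot: [0.393, 0.919, -0.0, 0.0]
ft_force: [1.1, -1.1, 0.9]
grip_width: 0.0202
grip_force: 0.9
```

```bash
python3 tip.py; python3 sc.py s5
```

```text
tcp [ 0.5829 -0.0423 -0.0095] tray [-83.3 -29.9] F [-0.9 -0.1  0.3] 16.6333 0.020078138506490827
65 min z [0.011 0.012 0.013 0.013 0.013 0.014] x [-105.1  -99.3  -91.9] y [-25.5 -19.7 -11. ]
ring? x -69 y -8 r 20
ring? x 51 y -4 r 44
tcp [ 0.5832 -0.0426 -0.0096] tray [-83.6 -30.2] F [0.8 0.6 1. ] 16.6833
```

View pics/s5.png

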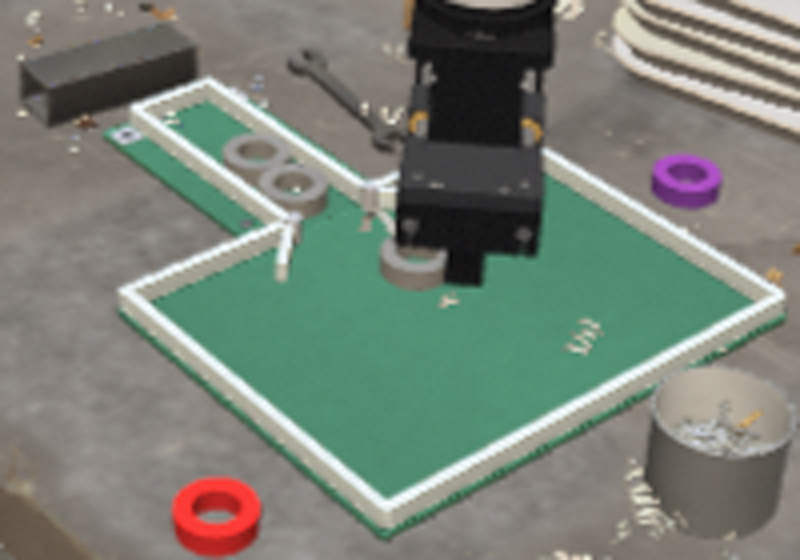

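Two rings lie flat in the slot at crop (250,153) and (292,185). The third, at (413,262), is nested in front of the fingers close to the gate axis.

Emit:
send_rows:
  increments: [0, 0, 0, -0.41, 0.43, 0, 0.23, 0, 0, 0, -0.41, 0.43, 0, 0.23, 0, 0, 0, 1.0, -1.1, 0, 0.23, 0, 0, 0, 1.0, -1.2, 0, 0.23, 0, 0, -0.112, 0, 0, 0, 0.23, 0, 0, -0.112, -0.6, 0, 0, 0.23, 0, 0, -0.112, -0.7, 0, 0, 0.23, 0, 0, -0.112, -0.7, 0, 0, 0.23, 0, 0, -0.112, -0.7, 0, 0, 0.23, 0, 0, -0.112, -0.7, 0, 0, 0.23, 0, 0, -0.112, -0.7, 0, 0, 0.23, 0, 0, 0, 0, 0, 0, 0.23]

```text
time: 17.68
position: [0.5527, -0.0572, -0.0098]
tool_rot: [0.716, 0.699, -0.001, -0.002]
ft_force: [-0.5, 1.1, -0.6]
grip_width: 0.02
grip_force: 0.0
```

```bash
python3 tip.py
```

```text
tcp [ 0.5541 -0.0576 -0.0097] tray [-99.3  -1.5] F [0.2 0.7 0.4] 17.7333 0.0201710532167417
277 min z [0.011 0.012 0.012 0.012 0.012 0.012] x [-113.2 -107.6  -91.1] y [-19.4  14.5  25.1]
ring? x 58 y 2 r 41
```

Emit:
send_rows:
  increments: [0, 0, 0, 0.015, 0.55, 0, 0.23, 0, 0, 0, 0.015, 0.55, 0, 0.23, 0, 0, 0, 0.015, 0.55, 0, 0.23, 0, 0, 0, 0.015, 0.55, 0, 0.23, 0, 0, 0, 0.015, 0.55, 0, 0.23, 0, 0, 0, 0.015, 0.55, 0, 0.23, 0, 0, 0, 0.015, 0.55, 0, 0.23, 0, 0, 0, 0.015, 0.4, 0, 0.23, 0, 0, 0, 0, -0.8, 0, 0, 0, 0, 0, 0, 0, 0, 0, 0, 0, 0, 0, 0, 0, 0]

```text
time: 18.65
position: [0.5571, -0.0244, -0.0093]
tool_rot: [0.715, 0.699, 0.0, 0.0]
ft_force: [-0.2, 0.2, 0.0]
grip_width: 0.0072
grip_force: 0.0
```

Emit:
send_rows:
  increments: [0, 0, 0, 0.01, 0.55, 0, 0, 0, 0, 0, 0.01, 0.55, 0, 0, 0, 0, 0, 0.01, 0.55, 0, 0, 0, 0, 0, 0.01, 0.55, 0, 0, 0, 0, 0, 0.01, 0.55, 0, 0, 0, 0, 0, 0.01, 0.55, 0, 0, 0, 0, 0, 0.01, 0.55, 0, 0, 0, 0, 0, 0.01, 0.55, 0, 0, 0, 0, 0, 0.01, 0.55, 0, 0, 0, 0, 0, 0.01, 0.55, 0, 0, 0, 0, 0, 0.01, 0.55, 0, 0, 0, 0, 0, 0.01, 0.55, 0, 0, 0, 0, 0, 0.01, 0.5, 0, 0]

```text
time: 19.73
position: [0.5582, 0.0478, -0.0093]
tool_rot: [0.715, 0.699, 0.0, 0.0]
ft_force: [0.7, -2.1, 1.0]
grip_width: 0.0005
grip_force: 0.9
```

```bash
python3 tip.py
```

```text
tcp [ 0.558   0.0487 -0.0094] tray [ 7.1 -2.8] F [-0.1 -0.1  0. ] 19.7833 0.0007265658053907096
202 min z [0.011 0.012 0.013 0.013 0.013 0.014] x [-8.9 -4.5 14.1] y [-11.9   3.8  12.6]
ring? x 39 y -3 r 25
```

Emit:
send_rows:
  increments: [0, 0, 0, 0, -0.3, 0, 0, 0, 0, 0, 0, 0, 3, 0, 0, 0, 0, 0, 0, 4, 0, 0, 0, 0, 0, 0, 4, 0, 0, 0, 0, 0, 0, 4, 0, 0, 0, 0, 0, -3.5, 3, 0, 0, 0, 0, 0, -4, 0, 0, 0, 0, 0, 0, -4, 0, 0, 0, 0, 0, 0, -4, 0, 0, 0, 0, 0, 0, -4, 0, 0, 0, 0, 0, 0, -4, 0, 0, 0, 0, 0, 0, -4, 0, 0, 0, 0, 0, 0, -4, 0, 0, 0, 0, 0, 0, -4, 0, 0, 0, 0, 0, 0, -4, 0, 0, 0, 0, 0, 0, -4, 0, 0, 0, 0, 0, 0, 0, 0, 0]

```text
time: 21.2
position: [0.5575, -0.3966, 0.1677]
tool_rot: [0.717, 0.697, -0.001, 0.003]
ft_force: [0.3, -0.0, -0.1]
grip_width: 0.0005
grip_force: 0.0
```

```bash
sed -i 's/(160,135,362,290)/(150,125,370,295)/' h.py; python3 look.py p2
```

```text
tcp [ 0.5572 -0.3921  0.1672] tray [-433.6  -12.8] F [-0.5  0.7  0.7] 21.25
```

View pics/p2.png

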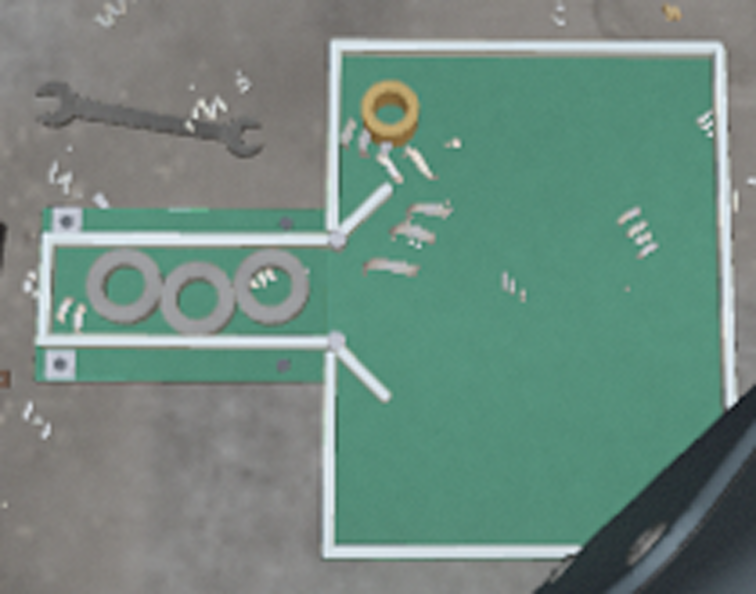

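All three rings lie flat in a row in the slot at crop (125,287), (198,298) and (271,287). The last one's rear edge (308) is well past the posts (337), and the bushing and spanner haven't moved.

```bash
python3 -c "
from rig import robot
print(robot.hand_in())"
```

```text
the job is handed in; nothing more can be done
None
```

All three grey rings are through the gate and lying flat in a row in the slot, and I handed the job in at about 21 s; the first pass missed because the fingertips sat about 30 mm higher than the state implied, so I lowered the tool and repeated it.

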